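# Index the carving stand on by four clicks and lock it

## Task

The blank on the indexing stand is ready for its next flute: with a closed fingertip against the side of the orange peg, push the click-stop dial round counter-clockwise (seen from above) by exactly four clicks from where it stands, never running past the fourth. Then push the blue lock tab with a fingertip, straight in towards the dial, until it is fully home. Only push the peg and the tab, never pinch them; leave the tools and stock lying around where they are, and finish clear of everything.

Things in the scene. Friction and masses are not known exactly. Their poses are not given: they have to be found in the camera images.
- index_stand: the fixed indexing stand, standing on the table at a varying place and yaw: a grey foot plate (190 mm along its x, 250 mm along its y from y = -155 to +95 mm, 12 mm thick) with a cream round housing and the dial on top. Origin on the table under the dial's axis; z up. The blue lock tab is on its -y side; a small black pointer, 10 mm wide, its top at z = 60 mm, stands at x = -83 mm.
- dial_axis (a point): the centre of the dial's upper face, on the upright turning axis, 54 mm above the table. The dial is an aluminium disc, 150 mm in diameter, 14 mm thick, with 24 dark rim marks (one per click). A round wooden blank (50 mm diameter, on a 68 mm dark flange 6 mm high) stands in its middle, top 94 mm above the table, and turns with it.
- peg (a point): the centre of the top of the orange finger peg, an upright round post of 14 mm diameter that stands 30 mm up from the dial's face (top at 84 mm above the table) at 60 mm from the axis. It turns with the dial.
- dial (a joint): turn of the dial in rad, growing counter-clockwise seen from above. It rests in clicks at multiples of 0.2618 (15 degrees); starts in one of 0 to 1.31; end stops at -0.2 and 3.2. Pushing the peg out of a click takes about 5 N; half way to the next the dial snaps forward by itself into it and stays. At 0 the peg lies at -0.17 rad from the stand's x axis, about z.
- lock_tab (a point): the middle of the top of the blue lock tab: an upright plate 32 mm wide (along the stand's x), 8 mm thick (along the stand's y), its top 58 mm and its lower edge 18 mm above the table. With the lock out it is at x = 0, y = -123 mm in the stand's frame; it slides in along the stand's +y, towards the dial. The foot plate goes on 28 mm beyond it on the outside.
- lock (a joint): travel of the lock slide in m: 0 fully out, 0.018 fully home (rigid stop). Starts within 0 to 0.003. It has about 2.5 N of friction and stays where it is left. Its hidden tongue enters between two ribs under the dial only when the dial rests in a click; then the dial is locked.
- gouge: bystander: turning gouge, 370 mm long, wooden handle and steel blade, lying on the left of the table; origin under its ferrule
- mallet: bystander: joiner's wooden mallet lying on the right, 300 mm long, head 110 mm wide and 60 mm high; origin under the middle of its length
- billet: bystander: square wooden billet, 200 x 45 x 45 mm, lying on the right; origin under its centre
- wax_tin: bystander: green round tin, 64 mm diameter, 45 mm high, beside the stand; origin under its centre
- sanding_block: bystander: cork sanding block, 90 x 55 x 30 mm, beside the stand; origin under its centre
- chuck_key: bystander: steel T-shaped chuck key, about 95 x 90 mm, 12 mm thick, lying beyond the stand

How it is judged:
On the way, in this order (a step that is already met when the one before it is completed fails the run):
1. the dial rests four clicks further counter-clockwise, the lock still out (distance of peg from where it was at the start of the episode between 0.0545 and 0.0654 m and value of joint dial above 0.75 rad and value of joint lock below 0.008 m and velocity of joint dial below 0.1 rad/s), for 0.3 s.
2. the lock tab is pushed home (value of joint lock above 0.0145 m), for 0.2 s.
At the end, for the whole second after the job is handed in: the dial rests four clicks (within 0.4 click) counter-clockwise of its start and the lock slide is within 3.5 mm of fully home (distance of peg from where it was at the start of the episode between 0.0545 and 0.0654 m and value of joint dial above 0.75 rad and value of joint lock above 0.0145 m and velocity of joint dial below 0.05 rad/s); the robot touches nothing.
It fails at once if the dial is turned past the fourth click (distance of peg from where it was at the start of the episode above 0.068 m).
It fails at once if the lock is pushed in before the dial has moved four clicks (value of joint lock above 0.01 m and distance of peg from where it was at the start of the episode below 0.0545 m).
It fails at once if the peg or the lock tab is pinched between the fingers ((horizontal distance between the grasp point and peg below 0.007 m and height (world z) of the grasp point below 0.096 m) or (horizontal distance between the grasp point and lock_tab below 0.007 m and height (world z) of the grasp point below 0.07 m)).
It fails at once if one of the loose tools or pieces lying around is lifted or pushed more than 25 mm (distance of any of gouge, mallet, billet, wax_tin, sanding_block, chuck_key from where it was at the start of the episode above 0.025 m).
It also fails if it takes over 64 s, if anything falls off the work surface, if the arm or the gripper's body presses on something with over 40 N, if the wrist force passes 120 N, or if a joint passes its speed limit or range.

## Robot

A 6-joint arm with a two-finger parallel gripper is mounted at the origin on the work surface. World frame = base frame: x ahead of the robot, y to its left, z up, the work surface at z = 0. Lengths are in m, angles in rad, forces in N, time in s.
With the tool pointing down it reaches from about 0.3 to 1 m from the base axis. Payload 5.1 kg.
Tool frame: the origin (TCP) lies midway between the tips of the shut fingers; the grasp point (between the pads) lies 19 mm behind it (env.grip_depth is the distance from the TCP to the grasp point, in m); y points along the fingers, x is the direction in which the jaws open and shut, and the axes are right-handed (so a half turn about y gives the same grasp; the last joint's range is limited). The gripper opens to 95 mm and grips with 3 to 60 N. Pads are 20 mm wide; open, the fingers measure 119 mm over their backs; the gripper's body (75 mm by 180 mm) begins 59 mm behind the grasp point.
Start: joints at [-1.376, 0.124, 1.65, -0, 1.367, -0.083], TCP at [0.178, -0.625, 0.215] pointing down, gripper open.
Joint ranges: [-2.61, 2.61], [-1.02, 2.33], [0.03, 2.71], [-1.35, 4.49], [0.32, 2.68], [-2.91, 2.91]. Speed limits (rad/s): [2.57, 2.57, 3.14, 3.14, 3.14, 3.14].

## Interface

Orientations are given as [roll, pitch, yaw] about the fixed x, y, z axes, in that order (R = Rz(yaw) Ry(pitch) Rx(roll)).
In Python, from bench import env gives the robot as it stands.
- The arm moves only by the shell command python3 -m pendant 'ROWS' [FORCE]. ROWS is JSON, a list that holds one entry, the list of rows, each a list of 5 numbers: the shift along the world's x, y, z each as a share of 0.15 m, from -1 to 1, then the turn about the world's z as a share of pi rad, from -1 to 1, then the finger opening in mm, from 0 to 95.1. In form: [[[tx, ty, tz, roll, grip], ...]]. A call has 1 to 12 rows; each row is the pose to reach, as a shift and turn from the pose commanded when the call began, turning the shorter way round; what a row does not reach only later rows make up. A row lasts 1/8 s, in which the tool goes at most 62.5 mm and 10.7 degrees, less where a joint would pass 70% of its speed; a pose out of reach is approached as far as the arm can. A call with a number of a shift or a turn outside -1 to 1 is refused whole. A call with a gripper value outside its range is refused whole. The fingers move at their own pace and stop on an object; FORCE is the grip in N (left out, the last holds). Time passes only in rows, so rows that repeat a pose let the fingers close. It gives the time, the measured TCP pose, the force and the opening at its end, in the units of the state.
- env.get_obs(): the state, without advancing time (a new reading comes with each control period).
- env.snapshot(name): name is "scene" or "top" or "wrist"; returns a dict with "color" (480x640x3 uint8, red, green, blue), "fx", "fy", "cx", "cy" (pixels), "extrinsics" (4x4, takes a point from world to camera coordinates); the wrist camera has in their place "T_tool_cam" (4x4, takes a point from camera to tool coordinates, whose origin is the TCP and whose axes are the tool frame's). Camera axes: x right, y down, z forward; pixel columns grow to the right and rows downward; lengths in m; the calibration is good to about 2 mm. A picture is of the moment at which its call begins: read the wrist's pose just before it. There is no depth.
- env.sign_off(): hands the job in, once; it reports no verdict.
The state is a dict: "time": time; "joint_positions": joint angles; "joint_vel": joint speeds; "effort": joint torques, N m; "eef_pos": TCP position; "ee_rot": TCP orientation; "ft_force": force on the tool from outside, world axes, zero at the start; "torque": the same for the moment, N m; "opening": opening from 0.0 (shut) to 1.0 (fully open).
Only numpy, scipy, OpenCV 4.12 (cv2) and the standard library are available. Lean on these libraries where they do the work, as an engineer would, in place of code of your own. Each camera call takes 0.05 s, during which the arm holds its last target.

## Working session

There is one attempt and no reset: what is moved stays moved. The work goes in short steps, Python scripts to look and compute and a shell command to move; the robot and the scene stay as the last step left them, time stands still between calls to the robot, and variables do not carry over. Pictures are saved under pics/ and viewed, and the job is handed in when it is done.

```bash
ls; mkdir -p pics; cat > h.py <<'E'
import numpy as np,cv2,pickle
from bench import env
def snap(name,fn):
    o=env.get_obs(); s=env.snapshot(name); s['obs']=o
    pickle.dump(s,open(f'pics/{fn}.pkl','wb')); cv2.imwrite(f'pics/{fn}.png',s['color'][:,:,::-1]); return s
E
python3 - <<'E'
from h import *
for n in('scene','top','wrist'):
    s=snap(n,n+'0'); print(n,s['fx'],s['cx'],s['cy'])
    print(np.round(s.get('extrinsics',s.get('T_tool_cam')),3))
print(env.get_obs())
E
```

```text
pics
scene 541.1183572773989 314.09091314550864 235.9156747720194
[[ 0.226  0.974 -0.004 -0.04 ]
 [ 0.617 -0.146 -0.774 -0.318]
 [-0.754  0.172 -0.634  1.766]
 [ 0.     0.     0.     1.   ]]
top 445.7711781535331 318.3361086497213 237.7271385534183
[[ 0.07  -0.998 -0.005 -0.099]
 [-0.973 -0.067 -0.221  0.601]
 [ 0.22   0.02  -0.975  1.154]
 [ 0.     0.     0.     1.   ]]
wrist 420.0386780289746 322.78640031036707 235.10938895732832
[[ 1.    -0.    -0.    -0.   ]
 [ 0.    -0.277  0.961 -0.17 ]
 [-0.    -0.961 -0.277  0.078]
 [ 0.     0.     0.     1.   ]]
{'time': 0.15, 'joint_positions': array([-1.37561252e+00,  1.24368445e-01,  1.65137016e+00, -2.66917273e-05,
        1.36751175e+00, -8.25785790e-02]), 'joint_vel': array([-0.00147827, -0.00391183, -0.00398899,  0.00136764, -0.00091014,
       -0.00067445]), 'effort': array([ 5.99349842e-04, -4.18192327e+01, -3.60472548e+01,  7.75287556e-02,
        4.68700205e-02, -1.07446770e-04]), 'eef_pos': array([ 0.17811183, -0.62459115,  0.2136551 ]), 'ee_rot': array([-1.57068564,  0.00165421, -1.29302844]), 'ft_force': array([-0.00319405, -0.21753308,  0.38551768]), 'torque': array([0.02829905, 0.01878021, 0.00388268]), 'opening': 0.9993909620147942}
```

View pics/top0.png

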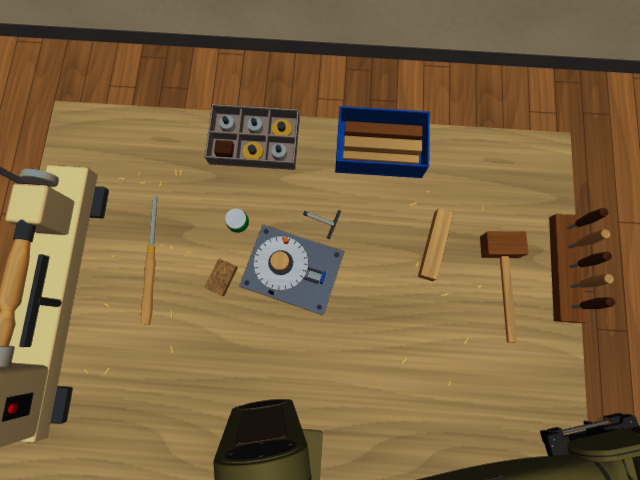

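View pics/scene0.png

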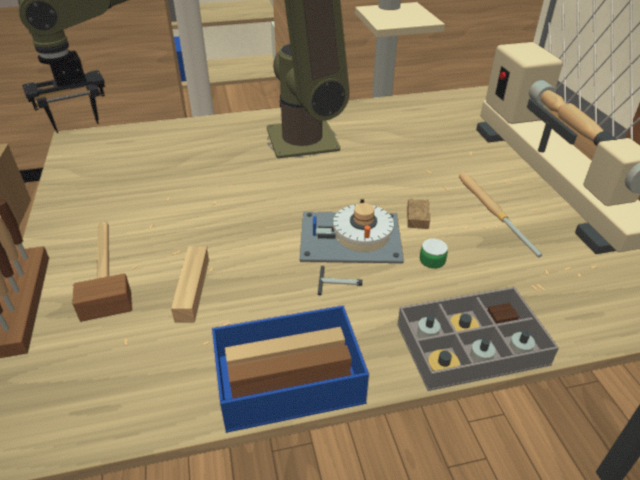

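View pics/wrist0.png

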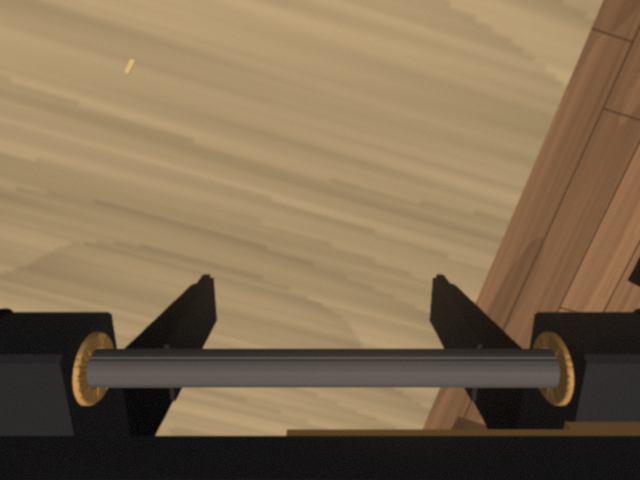

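The top view shows the stand around (292,268), with the peg at about (285,240), the blue tab at (321,277) and the black pointer at (271,292). I'll enlarge both views.

```bash
python3 - <<'E'
import cv2
a=cv2.imread('pics/top0.png')[215:325,230:350]; cv2.imwrite('pics/topc.png',cv2.resize(a,None,fx=5.4,fy=5.4,interpolation=cv2.INTER_CUBIC))
a=cv2.imread('pics/scene0.png')[190:270,290:410]; cv2.imwrite('pics/scenec.png',cv2.resize(a,None,fx=6,fy=6,interpolation=cv2.INTER_CUBIC))
E
```

```text
(no output)
```

View pics/topc.png

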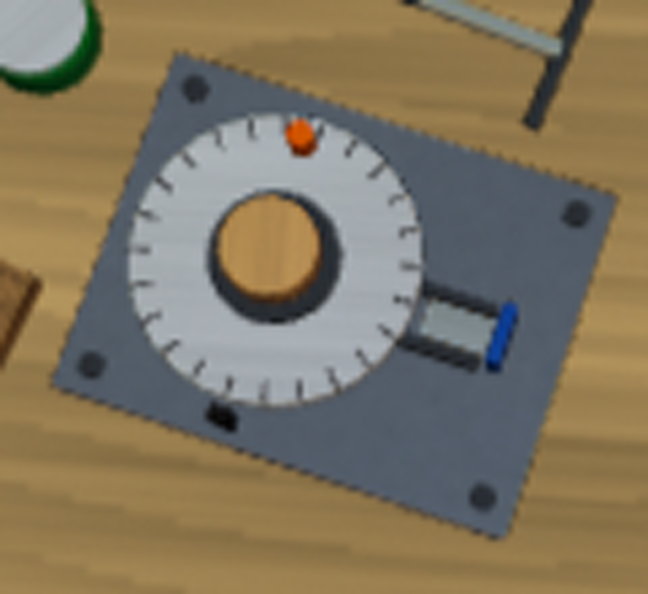

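View pics/scenec.png

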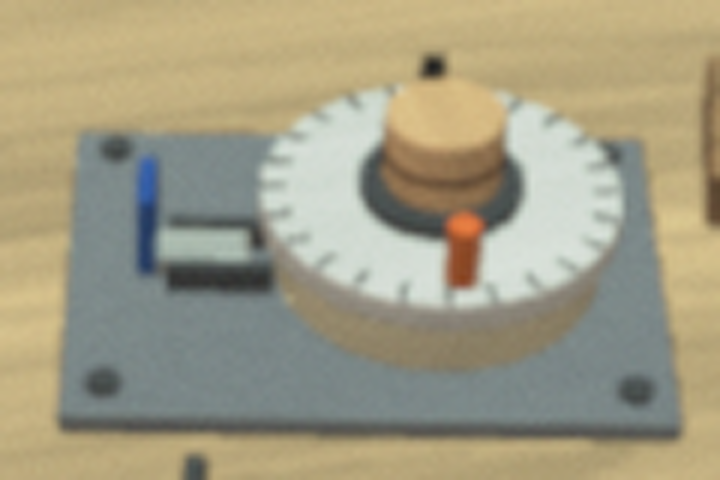

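```bash
cat > fit.py <<'E'
from h import *
from scipy.optimize import least_squares
T=pickle.load(open('pics/top0.pkl','rb'));S=pickle.load(open('pics/scene0.pkl','rb'))
def pr(s,P):
    P=np.atleast_2d(P);q=P@s['extrinsics'][:3,:3].T+s['extrinsics'][:3,3]
    return np.c_[s['fx']*q[:,0]/q[:,2]+s['cx'],s['fy']*q[:,1]/q[:,2]+s['cy']]
tc=lambda u:(np.array(u)+.5)/5.4-.5+[230,215]
sc=lambda u:(np.array(u)+.5)/6-.5+[290,190]
def tri(a,b):
    r=least_squares(lambda p:np.r_[(pr(T,p)-a).ravel(),(pr(S,p)-b).ravel()],[.5,0,.05]);return r.x,r.fun
E
python3 - <<'E'
from fit import *
for n,a,b in [('peg',(301,130),(466,220)),('blank',(269,246),(447,112)),('tab',(507,333),(148,163))]:
    x,f=tri(tc(a),sc(b));print(n,x.round(4),f.round(1))
# corners: top view far-left,far-right,near-right,near-left
ct=np.array([tc(u) for u in [(178,52),(618,198),(505,540),(52,385)]])
cs=np.array([sc(u) for u in [(680,435),(60,428),(82,132),(640,142)]])
L=np.array([[95,95],[95,-155],[-95,-155],[-95,95]])/1000
def W(p,l):
    c,s=np.cos(p[2]),np.sin(p[2]);return np.c_[p[0]+c*l[:,0]-s*l[:,1],p[1]+s*l[:,0]+c*l[:,1]]
def res(p,):
    P=np.c_[W(p,L),np.full(4,.012)]
    return np.r_[(pr(T,P)-ct).ravel(),(pr(S,P)-cs).ravel()]
r=least_squares(res,[.5,.1,0]);print('stand',r.x.round(4),r.fun.round(1))
p=r.x
print('axis',pr(T,[p[0],p[1],.094]), tc((269,246)))
for n,l in [('tab',[0,-.123]),('ptr',[-.083,0])]: print(n,W(p,np.array([l])))
for k in range(6):
    a=k*.2618-.17+p[2]; print(k,(p[:2]+.06*np.array([np.cos(a),np.sin(a)])).round(4))
E
```

```text
peg [0.5935 0.0318 0.0853] [-0.3 -0.1 -0.3  0. ]
blank [0.5327 0.0421 0.0924] [-0.4 -0.1 -0.4  0. ]
tab [ 0.502  -0.0762  0.0645] [-0.9 -0.2 -0.8  0. ]
stand [ 0.5352  0.0411 -0.2567] [-0.4 -1.4  0.4 -1.2  0.  -0.5 -0.6 -0.8  0.6 -1.6 -1.2 -2.1 -1.1 -0.4
  0.2 -0.7]
axis [[279.335319   258.98529655]] [279.40740741 260.14814815]
tab [[ 0.50401209 -0.07782556]]
ptr [[0.45495641 0.06221565]]
0 [0.5899 0.0163]
1 [0.5944 0.0313]
2 [0.595 0.047]
3 [0.5914 0.0622]
4 [0.5841 0.076 ]
5 [0.5734 0.0875]
```

```bash
python3 -m pendant '[[[0.3,0.5,0,0,0],[0.6,1,0,0,0],[0.6,1,0,0,0],[0.6,1,0,0,0]]]' 20
python3 -m pendant '[[[0.3,0.5,0,0,0],[0.6,1,0,0,0],[0.6,1,0,0,0],[0.6,1,0,0,0]]]'
python3 -m pendant '[[[0.3,0.5,0,0,0],[0.6,1,0,0,0],[0.6,1,0,0,0],[0.6,1,0,0,0]]]'
python3 -m pendant '[[[0.2,0.4,0,-0.05,0],[0.3,0.9,0,-0.1,0],[0.3,0.9,0,-0.14,0],[0.3,0.9,0,-0.14,0],[0.3,0.9,0,-0.14,0]]]'
python3 -c "
from h import *
snap('wrist','w1');o=env.get_obs();print(o['eef_pos'],o['ee_rot'],o['ft_force'],o['joint_positions'])"
```

```text
time: 0.65
eef_pos: [0.2695, -0.4726, 0.2144]
ee_rot: [-1.571, 0.0, -1.289]
ft_force: [-0.3, -0.4, 0.3]
opening: 0.642
time: 1.15
eef_pos: [0.3592, -0.3237, 0.2146]
ee_rot: [-1.571, -0.0, -1.289]
ft_force: [-1.1, -0.9, -0.1]
opening: 0.213
time: 1.65
eef_pos: [0.4492, -0.1744, 0.2146]
ee_rot: [-1.571, -0.0, -1.29]
ft_force: [0.3, 0.1, 0.2]
opening: 0.007
time: 2.28
eef_pos: [0.4932, -0.042, 0.2145]
ee_rot: [-1.571, -0.001, -1.733]
ft_force: [-0.0, -0.1, 0.8]
opening: 0.004
[ 0.49312727 -0.04197055  0.21454713] [-1.57102660e+00 -6.39004100e-04 -1.73404689e+00] [ 0.2219295  -0.50669222  0.43750959] [-1.93038347e-01 -2.27486483e-01  1.98795472e+00 -6.57341491e-04
  1.38133560e+00  1.54113248e+00]
```

View pics/w1.png

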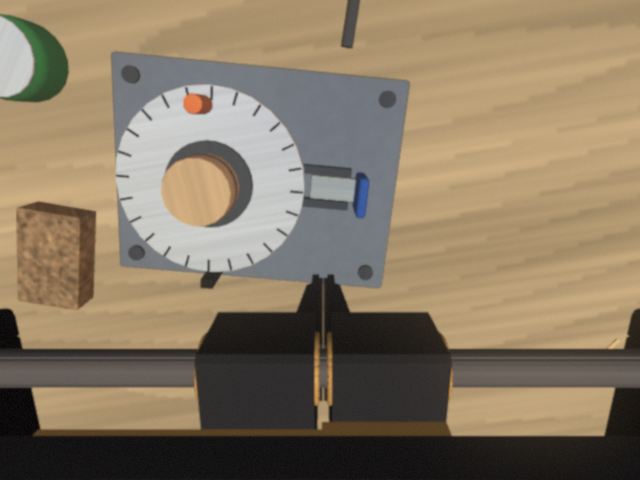

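The wrist view shows the plate corners at (112,52), (409,80), (381,288) and (121,267). The peg top is at (193,104), the blank top at (200,190) and the tab at (362,195). The dial rim is clear too.

```bash
cat >> fit.py <<'E'
from scipy.spatial.transform import Rotation as Ro
def wcam(fn):
    s=pickle.load(open(f'pics/{fn}.pkl','rb'));o=s['obs']
    A=np.eye(4);A[:3,:3]=Ro.from_euler('xyz',o['ee_rot']).as_matrix();A[:3,3]=o['eef_pos']
    s['extrinsics']=np.linalg.inv(A@s['T_tool_cam']);return s
L=np.array([[95,95],[95,-155],[-95,-155],[-95,95]])/1000
def W(p,l):
    l=np.atleast_2d(l);c,s=np.cos(p[2]),np.sin(p[2]);return np.c_[p[0]+c*l[:,0]-s*l[:,1],p[1]+s*l[:,0]+c*l[:,1]]
def trin(obs):
    r=least_squares(lambda p:np.concatenate([(pr(s,p)-a).ravel() for s,a in obs]),[.5,0,.05]);return r.x.round(4),r.fun.round(1)
E
python3 - <<'E'
from fit import *
w=wcam('w1')
cw=np.array([(112,52),(409,80),(381,288),(121,267)])
r=least_squares(lambda p:(pr(w,np.c_[W(p,L),np.full(4,.012)])-cw).ravel(),[.5,.1,0]);p=r.x;print('stand',p.round(4),r.fun.round(1))
print('peg',trin([(T,tc((301,130))),(w,(193,103.5)),(S,sc((466,220)))]))
print('blank',trin([(T,tc((269,246))),(w,(200,190)),(S,sc((447,112)))]))
print('tab',trin([(T,tc((507,333))),(w,(364,196)),(S,sc((148,163)))]))
print('tab exp',W(p,[0,-.123]),pr(w,[*W(p,[0,-.123])[0],.058]))
print('blank exp',pr(w,[p[0],p[1],.094]))
for k in range(3):
    a=k*.2618-.17; q=W(p,[.06*np.cos(a),.06*np.sin(a)])[0];print(k,q.round(4),pr(w,[*q,.084]).round(1))
im=cv2.imread('pics/w1.png')[80:300,100:400];cv2.imwrite('pics/w1c.png',cv2.resize(im,None,fx=2.6,fy=2.6,interpolation=cv2.INTER_CUBIC))
E
```

```text
stand [ 0.5318  0.0417 -0.2511] [-2.6 -0.8  2.4 -0.2  1.4  1.4 -1.1  0.9]
peg (array([0.5916, 0.0319, 0.084 ]), array([-0.4,  0.7, -0.1, -0.2, -0.5, -0. ]))
blank (array([0.5333, 0.0397, 0.0914]), array([ 0.5, -0.2, -0.5,  0.2, -1.3,  0.7]))
tab (array([ 0.5047, -0.0762,  0.0649]), array([-0.8, -1.3,  0.1,  0.4, -0.6,  0.5]))
tab exp [[ 0.50120578 -0.07744546]] [[365.48167363 198.74744943]]
blank exp [[196.14368374 193.53732032]]
0 [0.5865 0.0172] [[215.6 107.2]]
1 [0.591  0.0322] [[192.7 104.2]]
2 [0.5914 0.0478] [[170.3 107.4]]
```

View pics/w1c.png

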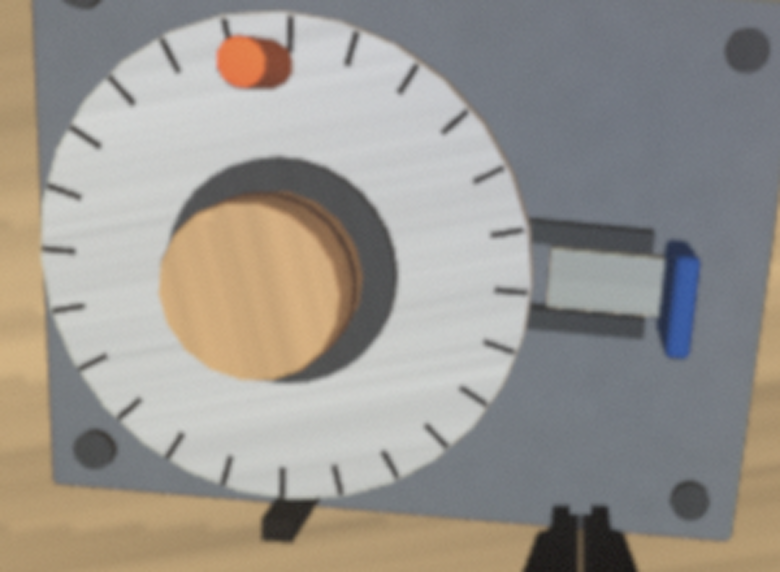

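```bash
python3 -m pendant '[[[0.35,0.15,0,0,0],[0.63,0.31,-0.1,0,0],[0.63,0.31,-0.5,0,0],[0.63,0.31,-0.8,0,0],[0.63,0.31,-0.9,0,0],[0.63,0.31,-1,0,0],[0.63,0.31,-1,0,0]]]'
python3 -c "
from h import *
snap('wrist','w2');snap('scene','s2')
a=cv2.imread('pics/s2.png')[150:270,270:430];cv2.imwrite('pics/s2c.png',cv2.resize(a,None,fx=5,fy=5,interpolation=2))"
```

```text
time: 3.2
eef_pos: [0.588, 0.0059, 0.0651]
ee_rot: [-1.57, -0.0, -1.733]
ft_force: [-0.8, 0.4, 1.0]
opening: 0.007
```

View pics/w2.png

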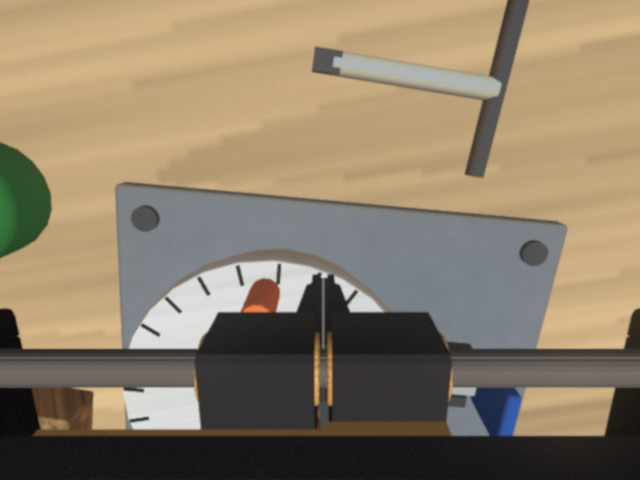

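View pics/s2c.png

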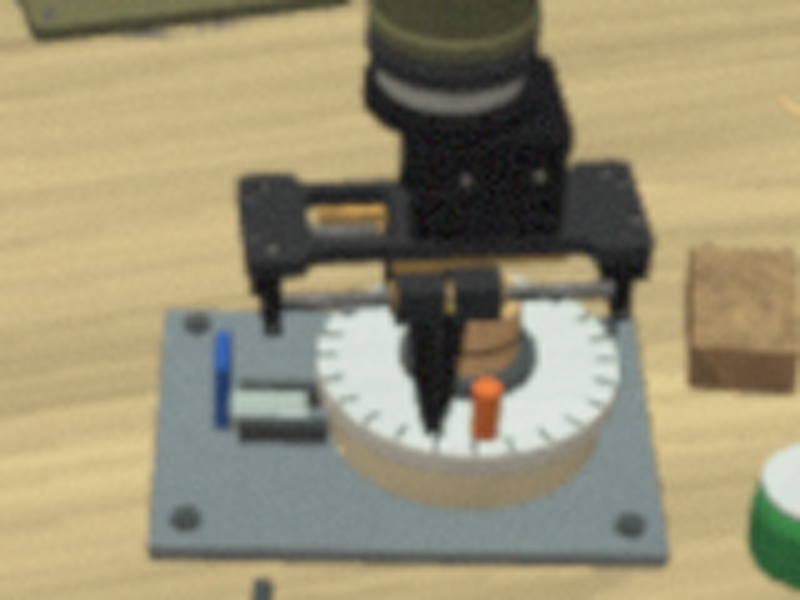

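```bash
cat > arc.py <<'E'
import sys
from h import *
o=env.get_obs();e=o['eef_pos'];y=o['ee_rot'][2]
c=np.array([.533,.041]);d=float(sys.argv[1])
print(o['time'],e.round(4),round(y,3),o['ft_force'].round(2))
for D in map(float,sys.argv[2:]):
    f=-.165+np.radians(D);u=np.array([np.cos(f),np.sin(f)]);t=np.array([-u[1],u[0]])
    q=c+.06*u-d*t
    yt=f-np.pi/2
    print(D,((q-e[:2])/.15).round(3),'roll',round((yt-y)/np.pi,4))
E
python3 arc.py .0135 -3 0 3 6 9 12 15 24
```

```text
3.3 [0.589  0.0061 0.0665] -1.733 [-0.54 -0.28 -0.13]
-3.0 [-0.002  0.058] roll -0.0176
0.0 [0.006 0.078] roll -0.0009
3.0 [0.014 0.098] roll 0.0158
6.0 [0.02  0.119] roll 0.0324
9.0 [0.026 0.139] roll 0.0491
12.0 [0.03  0.161] roll 0.0658
15.0 [0.033 0.182] roll 0.0824
24.0 [0.036 0.246] roll 0.1324
```

```bash
python3 -m pendant '[[[0.006,0.05,0,0,0],[0.01,0.078,0,0,0],[0.01,0.078,0,0,0]]]'; python3 -m pendant '[[[0.005,0.01,0,0.008,0],[0.008,0.02,0,0.016,0],[0.008,0.02,0,0.016,0]]]'; python3 -m pendant '[[[0.004,0.01,0,0.008,0],[0.006,0.02,0,0.016,0],[0.006,0.02,0,0.016,0]]]'
python3 arc.py .0135 9
python3 -c "
from h import *
snap('wrist','w3')"
```

```text
time: 3.68
eef_pos: [0.59, 0.0181, 0.0657]
ee_rot: [-1.569, -0.001, -1.732]
ft_force: [-1.0, -2.6, 2.6]
opening: 0.005
time: 4.05
eef_pos: [0.591, 0.0202, 0.0655]
ee_rot: [-1.569, -0.001, -1.682]
ft_force: [0.3, -3.4, 4.2]
opening: 0.008
time: 4.42
eef_pos: [0.5909, 0.0248, 0.0641]
ee_rot: [-1.572, 0.001, -1.632]
ft_force: [0.4, -0.6, -0.0]
opening: 0.005
4.425 [0.5909 0.0248 0.0641] -1.632 [ 0.44 -0.59 -0.04]
9.0 [0.013 0.015] roll 0.0168
```

View pics/w3.png

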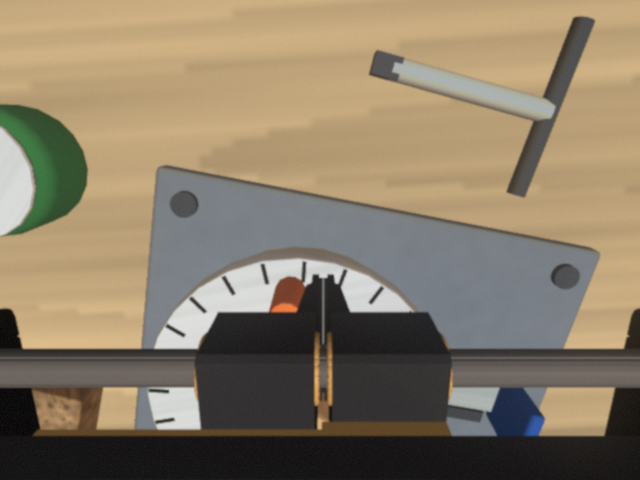

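```bash
cat > sc.py <<'E'
import sys
from h import *
n=sys.argv[1]
snap('scene',n);a=cv2.imread(f'pics/{n}.png')[170:270,300:420];cv2.imwrite(f'pics/{n}c.png',cv2.resize(a,None,fx=6,fy=6,interpolation=2))
E
python3 sc.py s3
python3 - <<'E'
from fit import *
p=[.533,.041,-.255]
for k in range(1,7):
    a=k*.2618-.17; q=W(p,[.06*np.cos(a),.06*np.sin(a)])[0];print(k,q.round(4),(6*(pr(S,[*q,.084])-[300,170]+.5)).round(0))
E
```

```text
1 [0.5922 0.0313] [[402. 342.]]
2 [0.5927 0.0469] [[441. 337.]]
3 [0.5891 0.0622] [[475. 326.]]
4 [0.5818 0.076 ] [[502. 310.]]
5 [0.571  0.0874] [[521. 290.]]
6 [0.5577 0.0957] [[530. 267.]]
```

View pics/s3c.png

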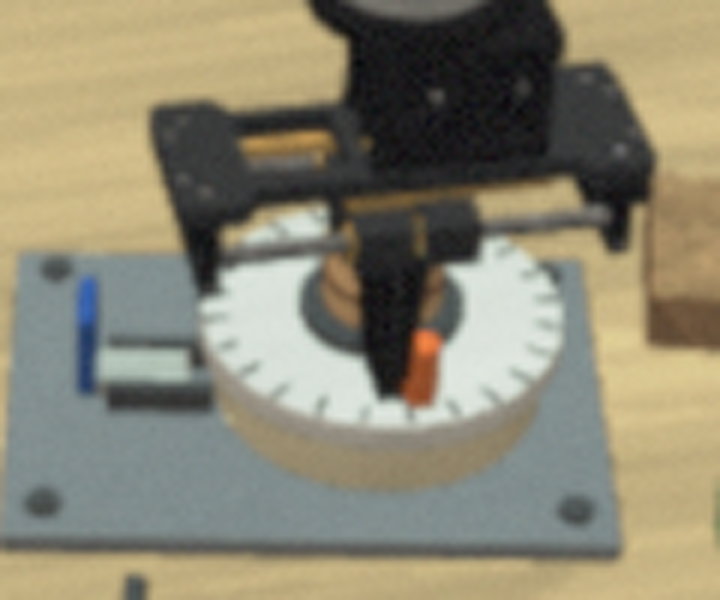

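```bash
python3 -m pendant '[[[0,0.01,0,0.01,0],[0,0.018,0,0.018,0],[0,0.018,0,0.018,0]]]'; 
python3 arc.py .0135 12 15 18 21 24; python3 sc.py s4
```

```text
time: 4.9
eef_pos: [0.5912, 0.0271, 0.0645]
ee_rot: [-1.571, 0.0, -1.575]
ft_force: [0.6, -0.4, -0.5]
opening: 0.004
4.9 [0.5912 0.0271 0.0645] -1.575 [ 0.65 -0.4  -0.54]
12.0 [0.016 0.021] roll 0.0156
15.0 [0.019 0.042] roll 0.0322
18.0 [0.021 0.063] roll 0.0489
21.0 [0.022 0.085] roll 0.0656
24.0 [0.022 0.106] roll 0.0822
```

View pics/s4c.png

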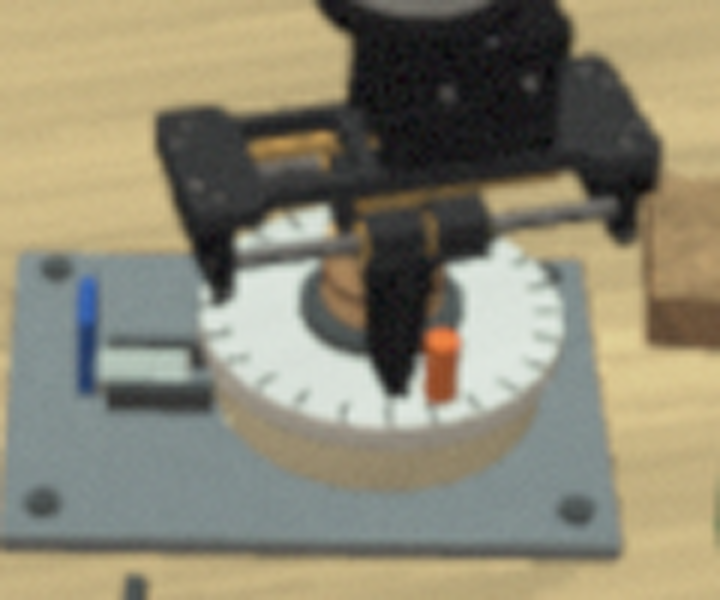

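```bash
python3 -m pendant '[[[0.01,0.042,0,0.032,0],[0.015,0.063,0,0.049,0],[0.017,0.085,0,0.066,0],[0.017,0.106,0,0.082,0],[0.017,0.112,0,0.085,0],[0.017,0.112,0,0.085,0]]]'; 
python3 arc.py .0135 24 30 33 36 39 40; python3 sc.py s5
```

```text
time: 5.7
eef_pos: [0.5939, 0.0437, 0.0647]
ee_rot: [-1.571, 0.0, -1.309]
ft_force: [-1.3, 0.4, -0.3]
opening: -0.001
5.7 [0.5939 0.0437 0.0647] -1.309 [-1.3   0.43 -0.32]
24.0 [ 0.004 -0.004] roll -0.0025
30.0 [0.    0.038] roll 0.0309
33.0 [-0.003  0.059] roll 0.0475
36.0 [-0.008  0.08 ] roll 0.0642
39.0 [-0.014  0.101] roll 0.0809
40.0 [-0.016  0.108] roll 0.0864
```

View pics/s5c.png

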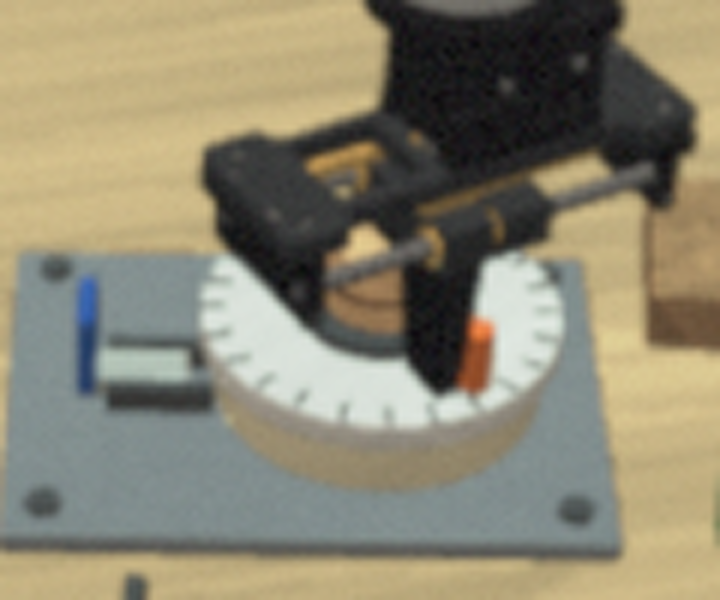

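```bash
python3 -m pendant '[[[0,0.038,0,0.031,0],[-0.003,0.059,0,0.0475,0],[-0.008,0.08,0,0.064,0],[-0.014,0.101,0,0.081,0],[-0.015,0.105,0,0.084,0],[-0.015,0.105,0,0.084,0]]]'; 
python3 arc.py .0135 39 45 48 51 53 54 55 56; python3 sc.py s6
```

```text
time: 6.5
eef_pos: [0.5916, 0.0593, 0.0646]
ee_rot: [-1.571, 0.0, -1.046]
ft_force: [0.9, -0.3, -0.1]
opening: 0.005
6.5 [0.5916 0.0593 0.0646] -1.046 [ 0.86 -0.34 -0.07]
39.0 [ 0.002 -0.003] roll -0.0031
45.0 [-0.013  0.037] roll 0.0303
48.0 [-0.022  0.057] roll 0.0469
51.0 [-0.032  0.076] roll 0.0636
53.0 [-0.039  0.088] roll 0.0747
54.0 [-0.043  0.094] roll 0.0803
55.0 [-0.046  0.1  ] roll 0.0858
56.0 [-0.05   0.106] roll 0.0914
```

View pics/s6c.png

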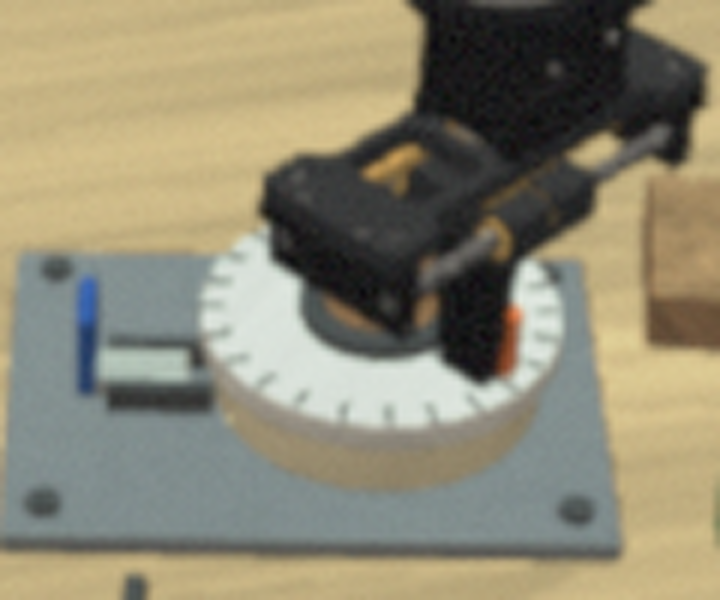

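```bash
python3 -m pendant '[[[-0.013,0.037,0,0.03,0],[-0.022,0.057,0,0.047,0],[-0.032,0.076,0,0.0636,0],[-0.039,0.088,0,0.0747,0],[-0.042,0.093,0,0.08,0],[-0.042,0.093,0,0.08,0],[-0.042,0.093,0,0.08,0]]]'; 
python3 arc.py .0135 49 53 54 55 56; python3 sc.py s7; python3 -c "
from h import *
snap('top','t7');a=cv2.imread('pics/t7.png')[215:325,230:350]; cv2.imwrite('pics/t7c.png',cv2.resize(a,None,fx=5.4,fy=5.4,interpolation=2))"
```

```text
time: 7.42
eef_pos: [0.5853, 0.0734, 0.0646]
ee_rot: [-1.571, 0.0, -0.794]
ft_force: [-0.4, 0.3, 0.1]
opening: 0.007
7.425 [0.5853 0.0734 0.0646] -0.794 [-0.4   0.3   0.12]
49.0 [ 0.017 -0.03 ] roll -0.0276
53.0 [ 0.003 -0.005] roll -0.0054
54.0 [-0.     0.001] roll 0.0001
55.0 [-0.004  0.007] roll 0.0057
56.0 [-0.008  0.013] roll 0.0112
```

View pics/s7c.png

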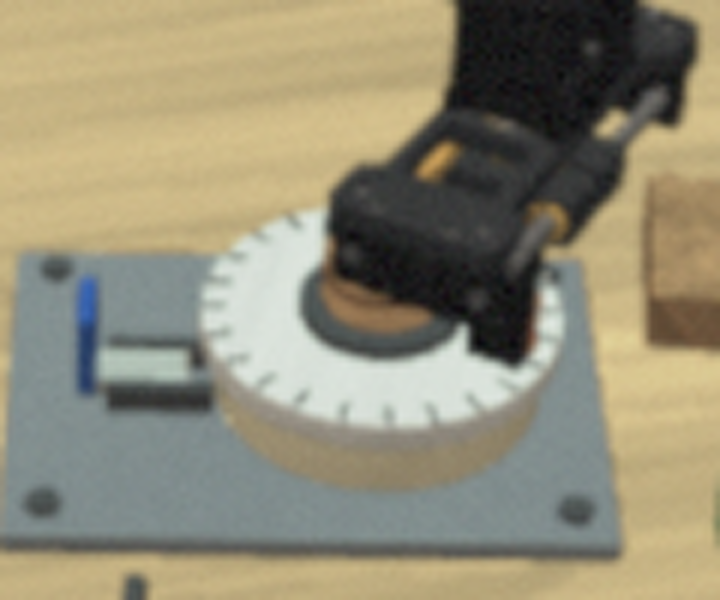

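View pics/t7c.png

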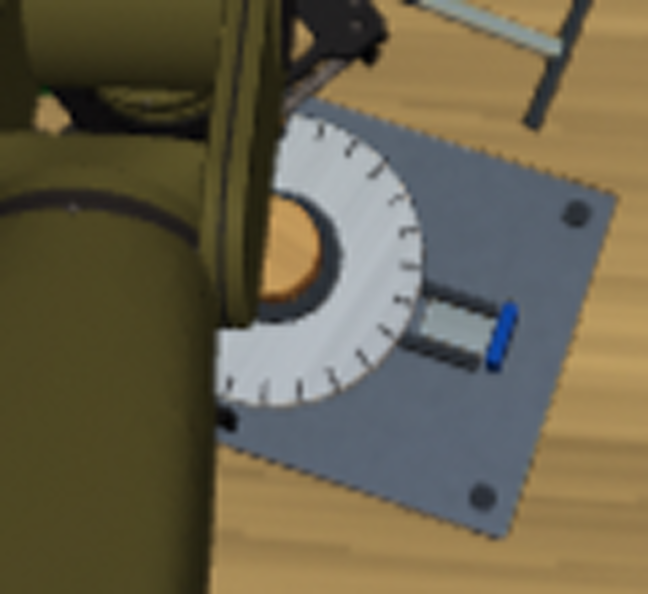

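```bash
python3 -m pendant '[[[0.04,-0.04,0,0,0],[0.08,-0.08,0,0,0],[0.08,-0.08,0.3,0,0],[0.08,-0.08,0.7,0,0],[0.05,-0.2,1,0,0],[-0.1,-0.6,1,0,0],[-0.1,-0.6,1,0,0],[-0.1,-0.6,1,0,0]]]'; 
python3 sc.py s8; python3 -c "
from h import *
snap('wrist','w8')"
```

```text
time: 8.52
eef_pos: [0.5704, -0.017, 0.2144]
ee_rot: [-1.571, 0.001, -0.795]
ft_force: [-0.7, 0.9, 0.0]
opening: 0.004
```

View pics/s8c.png

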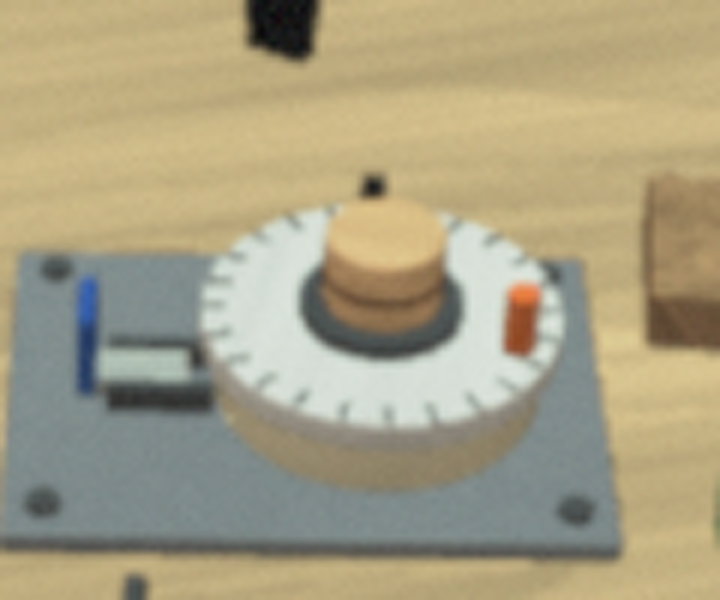

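View pics/w8.png

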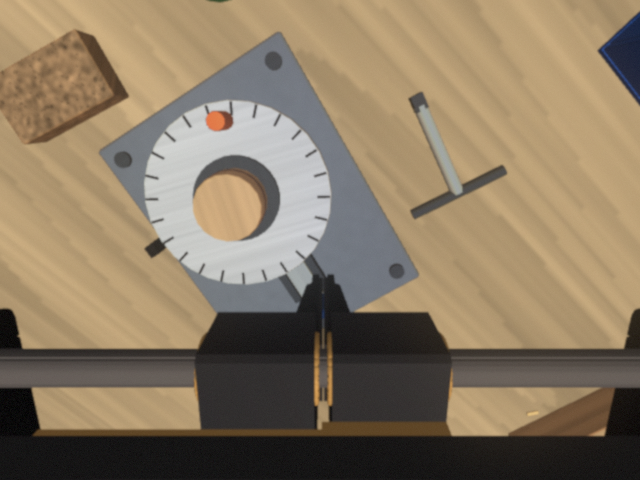

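```bash
cat > tab.py <<'E'
import sys
from fit import *
p=[.533,.041,-.254];o=env.get_obs();e=o['eef_pos']
d=e[:2]-p[:2];c,s=np.cos(p[2]),np.sin(p[2])
print(e.round(4),'local',(c*d[0]+s*d[1]).round(4),(-s*d[0]+c*d[1]).round(4),'F',o['ft_force'].round(1),'Fy_local',round(-s*o['ft_force'][0]+c*o['ft_force'][1],2),'turn',round((-1.825-o['ee_rot'][2])/np.pi,3))
for y in map(float,sys.argv[1:]): print(y,((W(p,[0,y/1000])[0]-e[:2])/.15).round(3))
E
python3 tab.py -152 -116; python3 -c "
from fit import *
w=wcam('w8')
p=[.533,.041,-.254]
print(pr(w,[.533,.041,.094]),[pr(w,[*q,.012]) for q in W(p,L)])
print(pr(w,[*W(p,[0,-.122])[0],.058]))"
```

```text
[ 0.5704 -0.0161  0.214 ] local 0.0506 -0.0459 F [-0.1 -0.1  0.7] Fy_local -0.15 turn -0.329
-152.0 [-0.504 -0.6  ]
-116.0 [-0.444 -0.368]
[[228.23805334 209.07265543]] [array([[280.53926559,  29.46436427]]), array([[422.08968166, 276.87714365]]), array([[255.2044234 , 366.63006286]]), array([[ 97.18359858, 152.08575397]])]
[[317.97454587 319.12427877]]
```

```bash
python3 -m pendant '[[[-0.25,-0.3,0,-0.06,0],[-0.5,-0.6,0,-0.12,0],[-0.5,-0.6,0,-0.18,0],[-0.5,-0.6,0,-0.24,0],[-0.5,-0.6,-0.2,-0.3,0],[-0.5,-0.6,-0.5,-0.329,0],[-0.5,-0.6,-0.6,-0.329,0],[-0.5,-0.6,-0.6,-0.329,0]]]'; python3 tab.py -152
python3 -c "
from h import *
snap('wrist','w9')"; python3 sc.py s9
```

```text
time: 9.62
eef_pos: [0.4949, -0.1059, 0.1236]
ee_rot: [-1.574, 0.0, -1.825]
ft_force: [-0.3, 0.9, -0.0]
opening: 0.005
[ 0.4949 -0.1059  0.1236] local 0.0 -0.1518 F [-0.3  0.9 -0. ] Fy_local 0.8 turn -0.0
-152.0 [-0.001 -0.001]
```

View pics/w9.png

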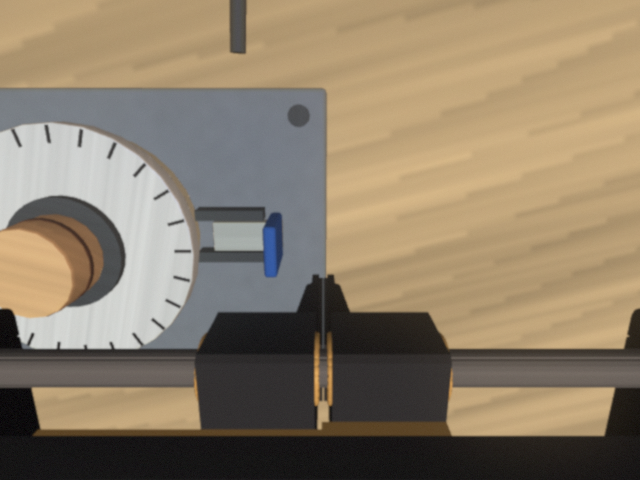

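View pics/s9c.png

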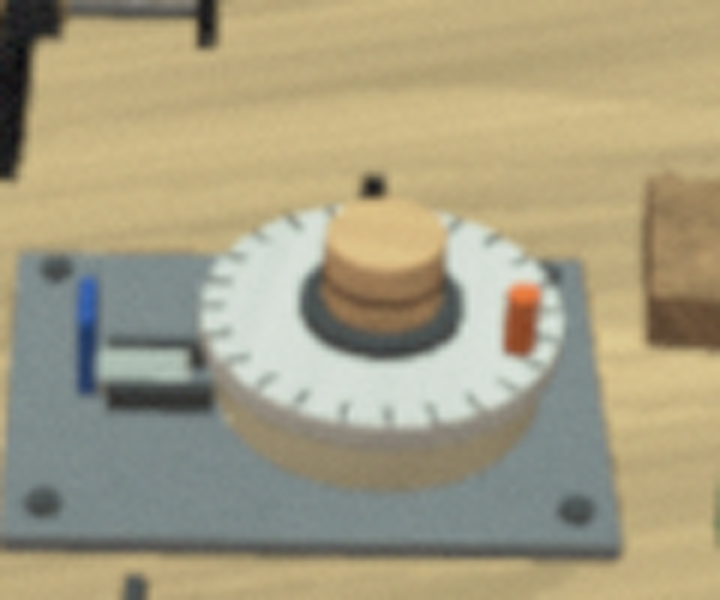

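```bash
python3 -m pendant '[[[0,0,-0.3,0,0],[0,0,-0.5,0,0],[0,0,-0.56,0,0],[0,0,-0.56,0,0],[0,0,-0.56,0,0]]]'; python3 tab.py -140 -130 -120 -116
python3 -c "
from h import *
snap('wrist','w10')
a=cv2.imread('pics/w10.png'); print(a.shape)
from fit import *
w=wcam('w10');p=[.533,.041,-.254]
for y in(-.123,-.120):print(pr(w,[*W(p,[0,y])[0],.058]))"
```

```text
time: 10.35
eef_pos: [0.497, -0.1072, 0.0428]
ee_rot: [-1.567, -0.0, -1.827]
ft_force: [0.1, 0.6, 0.4]
opening: 0.001
[ 0.497  -0.1072  0.0428] local 0.0024 -0.1525 F [0.1 0.6 0.4] Fy_local 0.61 turn 0.001
-140.0 [0.006 0.085]
-130.0 [0.022 0.149]
-120.0 [0.039 0.214]
-116.0 [0.046 0.24 ]
(480, 640, 3)
[[250.72083803 319.24554814]]
[[243.37529572 319.26117217]]
```

View pics/w10.png

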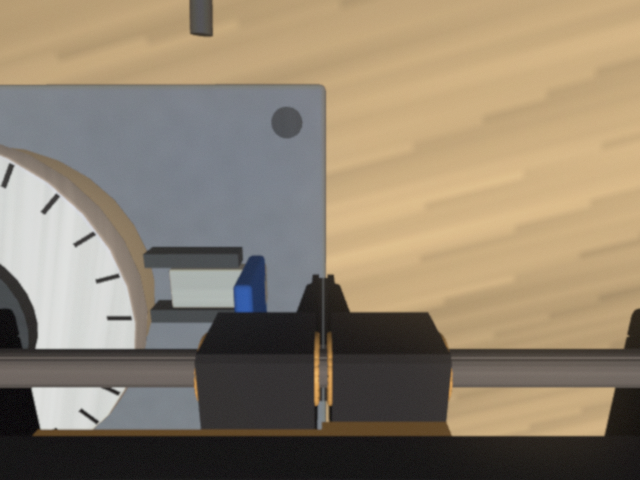

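```bash
python3 -m pendant '[[[0.02,0.07,0,0,0],[0.02,0.085,-0.02,0,0],[0.025,0.11,-0.02,0,0],[0.025,0.11,-0.02,0,0]]]'; python3 tab.py -130; python3 -m pendant '[[[0.005,0.02,0,0,0],[0.009,0.035,0,0,0],[0.009,0.035,0,0,0]]]';  python3 tab.py -122 -120 -118 -116 -114
```

```text
time: 10.9
eef_pos: [0.499, -0.0898, 0.0375]
ee_rot: [-1.571, 0.0, -1.827]
ft_force: [-1.1, -0.6, 0.1]
opening: 0.002
[ 0.499  -0.0898  0.0375] local -0.0 -0.1352 F [-1.1 -0.6  0.1] Fy_local -0.87 turn 0.0
-130.0 [0.009 0.033]
time: 11.28
eef_pos: [0.5004, -0.0851, 0.0376]
ee_rot: [-1.571, -0.0, -1.827]
ft_force: [-1.8, -2.5, 0.1]
opening: 0.004
[ 0.5004 -0.0851  0.0376] local 0.0001 -0.1302 F [-1.8 -2.5  0.1] Fy_local -2.87 turn 0.001
-122.0 [0.013 0.053]
-120.0 [0.017 0.066]
-118.0 [0.02  0.079]
-116.0 [0.023 0.092]
-114.0 [0.027 0.105]
```

```bash
python3 -m pendant '[[[0.006,0.025,0,0,0],[0.013,0.053,0,0,0],[0.02,0.079,0,0,0],[0.02,0.079,0,0,0]]]'; python3 tab.py;  python3 -m pendant '[[[0.003,0.013,0,0,0],[0.003,0.013,0,0,0]]]'; python3 -m pendant '[[[0.003,0.013,0,0,0],[0.003,0.013,0,0,0]]]'; python3 tab.py; python3 sc.py s11
```

```text
time: 11.78
eef_pos: [0.5036, -0.0725, 0.0376]
ee_rot: [-1.571, 0.001, -1.827]
ft_force: [-0.0, -0.4, -0.9]
opening: 0.002
[ 0.5036 -0.0725  0.0376] local 0.0001 -0.1173 F [-0.  -0.4 -0.9] Fy_local -0.38 turn 0.001
time: 12.02
eef_pos: [0.5039, -0.0712, 0.0377]
ee_rot: [-1.571, -0.0, -1.827]
ft_force: [-0.4, -4.2, 0.4]
opening: 0.002
time: 12.28
eef_pos: [0.504, -0.071, 0.0377]
ee_rot: [-1.571, -0.004, -1.826]
ft_force: [-2.3, -9.6, -0.5]
opening: 0.005
[ 0.504  -0.071   0.0377] local 0.0001 -0.1157 F [-2.3 -9.6 -0.5] Fy_local -9.87 turn 0.0
```

View pics/s11c.png

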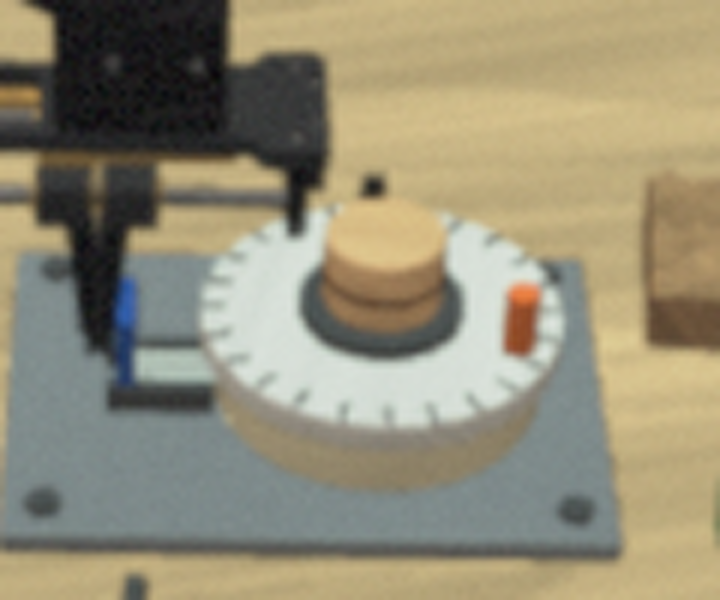

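```bash
python3 -m pendant '[[[0.002,0.007,0,0,0],[0.002,0.007,0,0,0]]]'; python3 tab.py;  python3 -m pendant '[[[-0.03,-0.12,0,0,0],[-0.07,-0.27,0,0,0],[-0.07,-0.27,0.2,0,0],[-0.07,-0.27,0.6,0,0],[-0.1,-0.4,1,0,0],[-0.1,-0.4,1,0,0],[-0.1,-0.4,1,0,0]]]'; python3 -m pendant '[[[-0.3,-0.4,0,0,0],[-0.6,-0.8,0.1,0,0],[-0.6,-0.8,0.2,0,0],[-0.6,-0.8,0.2,0,0],[-0.6,-0.8,0.2,0,0]]]'; python3 sc.py s12;python3 -c "
from h import *
snap('top','t12');a=cv2.imread('pics/t12.png')[215:325,230:350]; cv2.imwrite('pics/t12c.png',cv2.resize(a,None,fx=5.4,fy=5.4,interpolation=2))"
```

```text
time: 12.58
eef_pos: [0.5041, -0.0708, 0.0378]
ee_rot: [-1.571, -0.006, -1.826]
ft_force: [-2.3, -13.3, -0.3]
opening: 0.005
[ 0.5041 -0.0708  0.0378] local 0.0001 -0.1155 F [ -2.3 -13.3  -0.3] Fy_local -13.41 turn 0.0
time: 13.45
eef_pos: [0.4893, -0.128, 0.1872]
ee_rot: [-1.571, 0.001, -1.828]
ft_force: [-0.4, 0.3, -1.4]
opening: 0.005
time: 14.08
eef_pos: [0.3993, -0.2469, 0.2155]
ee_rot: [-1.574, 0.002, -1.827]
ft_force: [-0.0, -0.8, 1.0]
opening: 0.006
```

View pics/s12c.png

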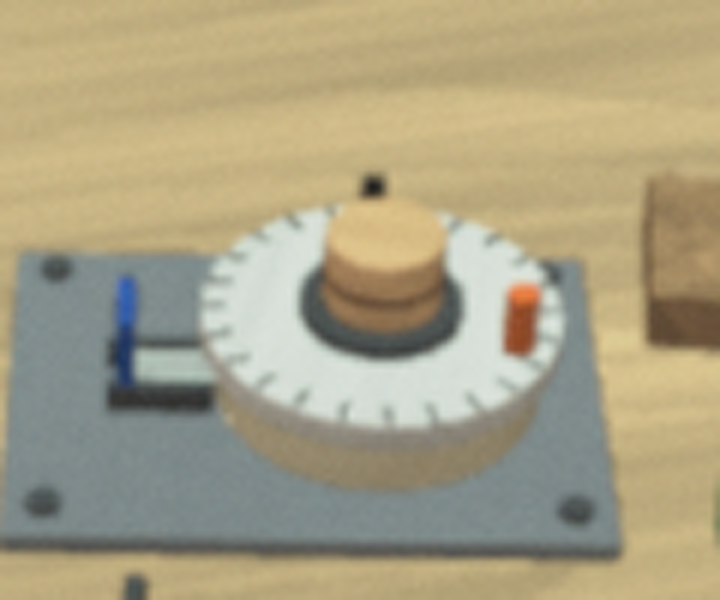

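View pics/t12c.png

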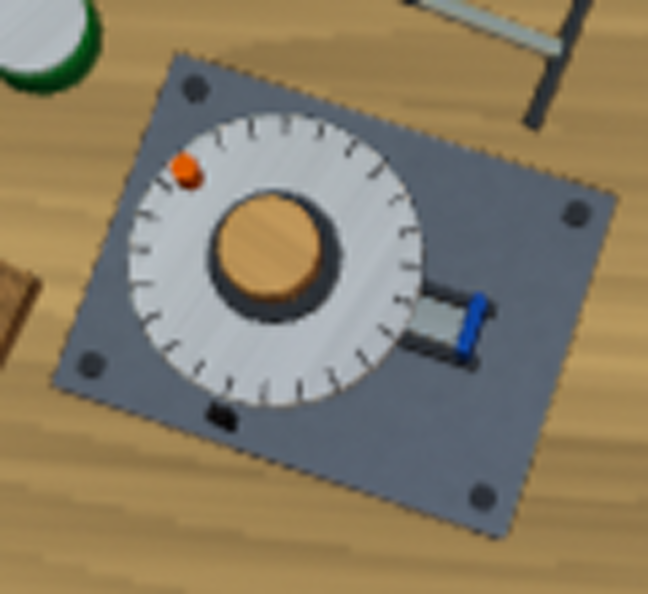

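View pics/t12.png

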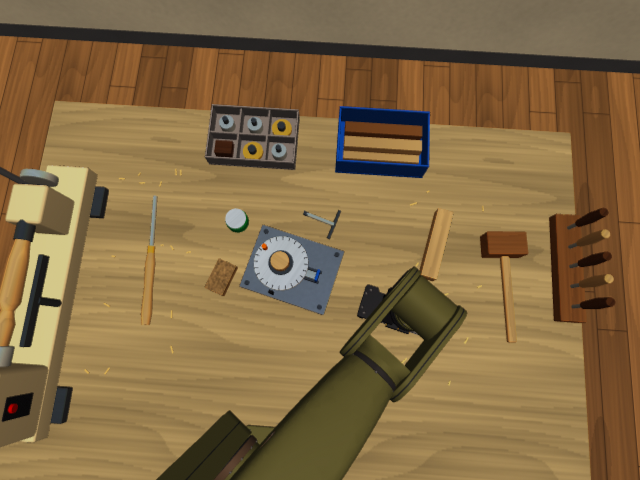

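```bash
python3 -c "
from fit import *
a,_=tri(tc((301,130)),sc((466,220)));b,_=tri(tc((184,162)),(np.array((523,294))+.5)/6-.5+[300,170])
print(a,b,np.linalg.norm((a-b)[:2]))
t=[trin([(T,tc(u)),(S,v)])[0] for u,v in[((507,333),sc((148,163))),((477,324),(np.array((127,283))+.5)/6-.5+[300,170])]];print(t)
o=env.get_obs();print(o['ft_force'],abs(o['joint_vel']).max())
env.sign_off()"
```

```text
[0.5934841  0.03182419 0.08531934] [0.57332969 0.08787917 0.08314602] 0.059568128694031997
[array([ 0.502 , -0.0762,  0.0645]), array([ 0.5056, -0.0607,  0.0644])]
[ 0.45995846 -0.99709813  0.24207206] 0.006932215079262365
the job is handed in; nothing more can be done
```

I pushed the dial four clicks counter-clockwise and slid the lock tab home, then handed the job in at about 14 s of the 64 s allowed. `env.sign_off()` reports no verdict, so the results below are my own checks.

- **Dial:** I pushed the peg with the closed fingertip one click at a time. A picture after each push confirmed the click, though the peg was mostly hidden on the fourth until the finger had backed away. It ends 59.6 mm from its start, and four clicks should give 60 mm. The wrist force stayed at about 5 N or less in every reading.
- **Lock:** I pushed the tab straight in until it hit a rigid stop. The tip stopped advancing while the force rose to about 13 N. The pictures show the tab moved about 16 mm, which fits the 18 mm full travel if the slide started about 2 mm in, as an early view suggested.
- **Finish:** The arm is clear and still, with only about 1 N on the wrist sensor. All the tools and stock look unmoved in the last top view.
- **Disagreement:** Triangulating the tab's top gave a height of 64 mm, against 58 mm in the task text. I took this as pixel-reading error because the tab's position in plan agreed with the stand fit to about 3 mm.

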